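# Slide the orange filter plate out over the riser's edge

### The arm

A 7-joint arm with a two-finger parallel gripper is mounted at the origin on the work surface. World frame = base frame: x ahead of the robot, y to its left, z up, the work surface at z = 0. Lengths are in m, angles in rad, forces in N, time in s.
With the tool pointing down it reaches from about 0.4 to 0.875 m from the base axis. Payload 6.5 kg.
Tool frame: the origin (TCP) lies at the very end of the fingers, on their centre line; the grasp point (between the pads) lies 19 mm behind it; z points along the fingers, y is the direction in which the jaws open and shut (so a half turn about z gives the same grasp; the last joint's range is limited). The gripper opens to 88 mm and grips with 3 to 60 N. Pads are 18 mm wide; open, the fingers measure 123 mm over their backs; the gripper's body (75 mm by 187 mm) begins 45 mm behind the grasp point.
Start: joints at [1.11, 0.536, -0.004, 1.538, 0.003, 1.067, -0.071], TCP at [0.25, -0.6, 0.239] pointing down, gripper open.
Joint ranges: [-2.7, 2.7], [-0.37, 2.16], [-1.27, 1.26], [0.24, 2.4], [-1.31, 4.45], [0.19, 1.91], [-2.76, 2.76]. Speed limits (rad/s): [2.39, 2.39, 3.14, 3.14, 3.14, 3.14, 3.14].

### API

Orientations are given as a unit quaternion [w, x, y, z].
In Python, from cell import r gives the robot as it stands.
- The arm moves only by the tool send_rows, never from a script. Its argument "commands" is a list of rows, each a list of 7 numbers: the turn, a rotation vector about the tool's x, y, z in rad, then the shift along the tool's x, y, z in cm, then the closure, from 0 (fully open) to 1 (shut). A call has 1 to 12 rows; each row shifts and turns the pose as measured when the row begins, along the tool's axes as they then stand; what a row does not reach is not made up. A row lasts 1/8 s, in which the tool goes at most 62.5 mm and 10.7 degrees, less where a joint would pass 70% of its speed; a pose out of reach is approached as far as the arm can. A call with a gripper value outside its range is refused whole. The fingers move at their own pace and stop on an object; "squeeze" is the grip in N (left out, the last holds). Time passes only in rows, so rows that do not move let the fingers close. It gives the time, the measured TCP pose, the force and the opening at its end, in the units of the state.
- r.state(): the state, without advancing time (a new reading comes with each control period).
- r.camera(name): name is "scene" or "top" or "wrist"; returns a dict with "image" (400x640x3 uint8, blue, green, red), "fov_y" (degrees; the focal length in pixels is half the picture's height over the tangent of half this angle, whatever the lens; pixels are square), "cx", "cy" (the principal point, pixels), "R" (3x3) and "t" (3): a world point X has camera coordinates R X + t. Camera axes: x right, y down, z forward; pixel columns grow to the right and rows downward; lengths in m; the calibration is good to about 2 mm. A picture is of the moment at which its call begins. There is no depth.
- r.hand_in(): hands the job in, once; it reports no verdict.
The state is a dict: "t": time; "joint_pos": joint angles; "qvel": joint speeds; "joint_efforts": joint torques, N m; "ee_pos": TCP position; "eef_rot": TCP orientation; "contact_force": force on the tool from outside, world axes, zero at the start; "ft_torque": the same for the moment, N m; "opening": opening from 0.0 (shut) to 1.0 (fully open).
Only numpy, scipy, OpenCV 4.12 (cv2) and the standard library are available. Lean on these libraries where they do the work, as an engineer would, in place of code of your own. Each camera call takes 0.05 s, during which the arm holds its last target. There are 200 camera calls.

### The job

On the low white bench riser, slide the orange acrylic filter plate towards the robot until about a third of its length hangs over the riser's near long edge, roughly square to that edge, so that gloved fingers can pick it up. Slide it flat on the board without lifting it, leave it there at rest, and leave the blue plate and the culture dish on the riser where they are.

Things in the scene. Friction and masses are not known exactly. Their poses are not given: they have to be found in the camera images.
- riser: Low bench riser, fixed: a white rimless board 270 mm deep (its x), 440 mm wide (its y), 18 mm thick, on two steel side legs. Origin at the centre of its footprint on the bench; the flat top is 70 mm above it. Its x points roughly away from the robot, z up; the near long edge, over which the plate must hang, lies at x = -135 mm in its frame.
- orange_plate: The plate to slide: flat opaque orange acrylic, 120 mm long (its x) by 90 mm wide (its y) by 6 mm thick, 50 to 110 g, loose, lying on the left or right half of the riser. Origin at the centre of its underside, z up, x roughly away from the robot, within 15 degrees of the riser's x. Too wide to grasp; slides under 1 to 2 N when its far edge is pushed, or pressed lightly from above and dragged.
- blue_plate: Another plate of the same size, origin and axes, in blue: a bystander lying on the other half of the riser, not to be moved.
- dish: Small closed culture dish, white lid over a red-brown base, 57 mm across and 15 mm high, origin at the centre of its underside. A bystander standing on the riser near the middle of its far edge, not to be moved.
Not all that is in view belongs to the job. There is more than one size of the orange_plate; the job needs the largest.

How it is judged:
By the outcome, as a careful person would: the job done as asked, in the order asked, and still so for the second after the job is handed in, with the robot touching nothing.
It also fails if it takes over 35 s, if anything falls off the work surface, if the arm or the gripper's body presses on something with over 40 N, if the wrist force passes 120 N, or if a joint passes its speed limit or range.

## Working session

There is one attempt and no reset: what is moved stays moved. The work goes in short steps, Python scripts to look and compute and a tool call to move; the robot and the scene stay as the last step left them, time stands still between calls to the robot, and variables do not carry over. Pictures are saved under pics/ and viewed, about 8 in all and at most 12, crops included, and the job is handed in when it is done.

Besides the shell and the picture viewer there is one more tool, called after "Emit:" by a JSON object that holds its "name" and its "arguments", one argument or row to a line. send_rows: Moves the arm, as the interface text tells. Its arguments: {"type":"object","properties":{"commands":{"type":"array","items":{"type":"array","items":{"type":"number"}}},"squeeze":{"type":"number"}},"required":["commands"]}

```bash
mkdir -p pics; ls
python3 - <<'E'
from cell import r
import cv2,pickle
d={n:r.camera(n) for n in("top","scene")}
pickle.dump(d,open("c0.pkl","wb"))
for n in d: cv2.imwrite(f"pics/{n}0.png",d[n]["image"]); print(n,d[n]["fov_y"],d[n]["cx"],d[n]["cy"],d[n]["R"],d[n]["t"])
s=r.state();print(s["t"],s["ee_pos"],s["eef_rot"],s["contact_force"])
E
```

```text
pics
top 54.50775123535921 320.31722669083337 193.53340727241837 [[ 0.06371188 -0.99795792 -0.00455892]
 [-0.97646573 -0.06139529 -0.20674934]
 [ 0.20604725  0.01762402 -0.97838332]] [0.03890932 0.56386972 0.62282478]
scene 55.22533941890514 318.80138164444287 198.0807188779021 [[ 0.78421169  0.62014604  0.02075842]
 [ 0.4344824  -0.52492982 -0.73189735]
 [-0.44298653  0.58298163 -0.68109864]] [-0.47430149 -0.1494231   0.91207386]
0.1 [ 0.24977128 -0.59949791  0.23793561] [-7.50995285e-04  9.80574303e-01  1.96146460e-01 -1.96549633e-04] [-0.21493474 -0.47979388 -0.11488677]
```

View pics/top0.png

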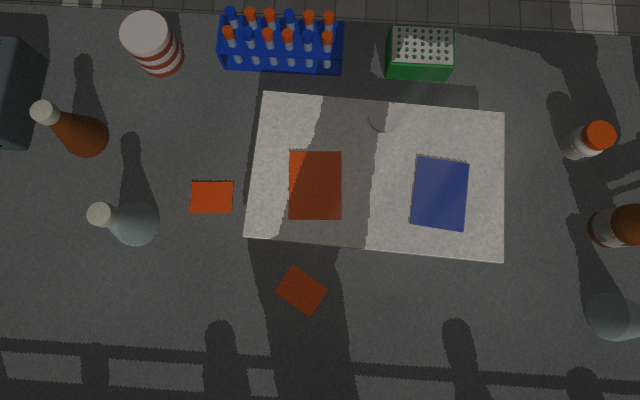

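View pics/scene0.png

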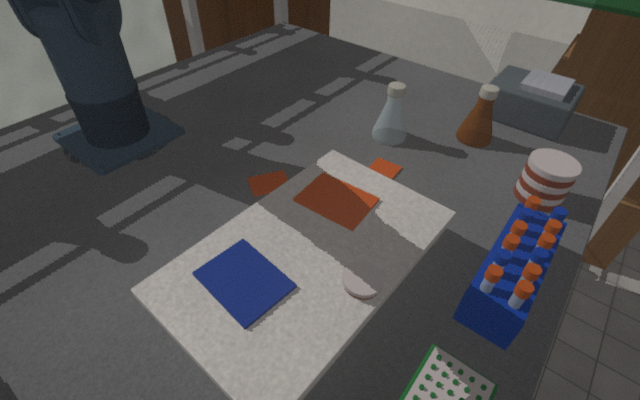

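The top view shows the large orange plate on the riser at about px (315,185), the blue one at (440,193) and the dish at about (383,118). Two smaller orange decoys lie on the bench at (212,197) and (302,290). In the scene view the orange plate is at (337,200), with the decoys on the bench behind it.

```bash
cat > h.py <<'E'
import cv2,numpy as np
def ray(c,uv,z):
    f=200/np.tan(np.radians(c["fov_y"]/2)); R=np.array(c["R"]);C=-R.T@np.array(c["t"])
    uv=np.atleast_2d(uv).astype(float)
    d=np.c_[(uv[:,0]-c["cx"])/f,(uv[:,1]-c["cy"])/f,np.ones(len(uv))]@R
    return C+d*((z-C[2])/d[:,2])[:,None]
def rect(c,mask,near,z):
    """min-area rectangle in world xy of the blob containing pixel `near`"""
    mask=cv2.morphologyEx(mask.astype(np.uint8)*255,cv2.MORPH_OPEN,np.ones((3,3)))
    n,l=cv2.connectedComponents(mask); k=l[near[1],near[0]]
    assert k>0,"no blob"
    cs,_=cv2.findContours((l==k).astype(np.uint8),cv2.RETR_EXTERNAL,cv2.CHAIN_APPROX_NONE)
    p=ray(c,max(cs,key=len)[:,0],z)[:,:2]
    b=cv2.boxPoints(cv2.minAreaRect((p*1000).astype(np.float32)))
    e=[b[1]-b[0],b[2]-b[1]]
    i=np.argmax([abs(v[0])/np.hypot(*v) for v in e]); v=e[i]*np.sign(e[i][0])
    return b.mean(0),np.degrees(np.arctan2(v[1],v[0])),np.hypot(*v),np.hypot(*e[1-i])
def masks(im):
    h=cv2.cvtColor(im,cv2.COLOR_BGR2HSV); H,S,V=[h[...,i].astype(int) for i in range(3)]
    return {"orange":(H<18)&(S>140)&(V>60),"blue":(H>105)&(H<130)&(S>120)}
E
python3 - <<'E'
import pickle,numpy as np
from h import *
d=pickle.load(open("c0.pkl","rb"))
for n,near in(("top",{"orange":(315,185),"blue":(440,193)}),("scene",{"orange":(337,200),"blue":(245,280)})):
    m=masks(d[n]["image"])
    for k in near: print(n,k,rect(d[n],m[k],near[k],.076 ))
c=d["top"]
P=ray(c,[(264,91),(505,112),(504,262),(244,236)],.07)[:,:2];print("riser FL FR NR NL",P.round(4),P.mean(0))
e=P[2]-P[3];print("near edge normal deg",np.degrees(np.arctan2(e[1],e[0]))+90, np.linalg.norm(P-np.roll(P,1,0),axis=1))
Q=ray(d["scene"],[(135,291),(333,151),(455,213)],.07);print("scene NR NL FL",Q.round(4))
print("dish",ray(c,(383,118),.085),ray(d["scene"],(360,281),.085))
E
```

```text
top orange (array([572.3273 ,  85.44539], dtype=float32), np.float32(3.0525534), np.float32(120.31683), np.float32(88.1824))
top blue (array([ 565.7272 , -142.59096], dtype=float32), np.float32(-28.344084), np.float32(138.50143), np.float32(52.678352))
scene orange (array([574.6121  ,  82.941734], dtype=float32), np.float32(3.4636927), np.float32(119.14477), np.float32(90.960976))
scene blue (array([ 572.79767, -130.24622], dtype=float32), np.float32(-5.7812033), np.float32(119.830154), np.float32(89.294174))
riser FL FR NR NL [[ 0.743   0.1894]
 [ 0.7288 -0.2485]
 [ 0.4611 -0.2377]
 [ 0.4767  0.1983]] [ 0.60238669 -0.02462994]
near edge normal deg -2.0496924111076424 [0.26642056 0.4381484  0.26797328 0.43633579]
scene NR NL FL [[ 0.4696 -0.2342  0.07  ]
 [ 0.4832  0.1972  0.07  ]
 [ 0.7466  0.1879  0.07  ]]
dish [[ 0.69722668 -0.0273542   0.085     ]] [[ 0.70312904 -0.03658407  0.085     ]]
```

Run:
```python
import pickle,cv2
d=pickle.load(open("c0.pkl","rb"))
cv2.imwrite("pics/crop.png",cv2.resize(d["top"]["image"][80:270,235:515],None,fx=2.8,fy=2.8,interpolation=cv2.INTER_CUBIC))
```

```text
(no output)
```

View pics/crop.png

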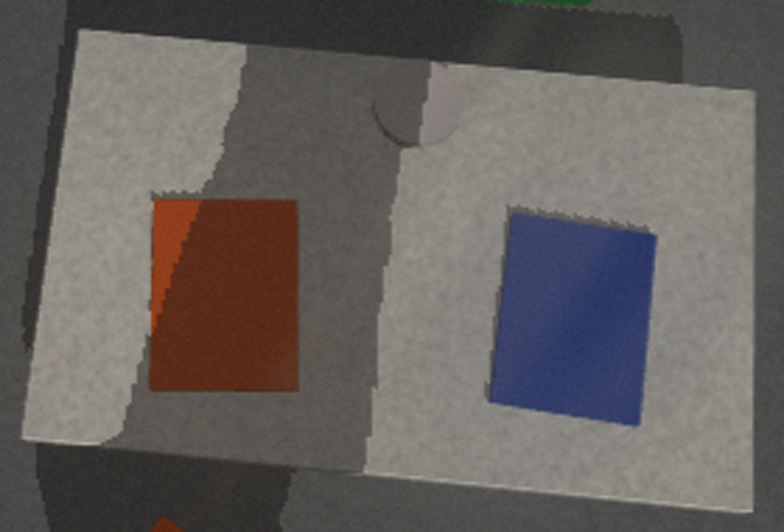

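The orange plate is centred at about (0.573, 0.084) with yaw +3.2°. The riser's yaw is −2°, and its near edge is at x ≈ 0.475 at that y. I'll push the far edge with two part-closed fingers squared to the riser. First I lift, turn and travel to a point behind the far edge.

Emit:
{"name": "send_rows", "arguments": {
  "commands": [
    [0,0,0.143,0,0,-3,0.43],
    [0,0,0.143,0,0,-3,0.43],
    [0,0,0.143,0,0,-3,0.43],
    [0,0,0,2.8,-5,0,0.43],
    [0,0,0,2.8,-5,0,0.43],
    [0,0,0,2.8,-5,0,0.43],
    [0,0,0,2.8,-5,0,0.43],
    [0,0,0,2.8,-5,0,0.43],
    [0,0,0,2.8,-5,0,0.43],
    [0,0,0,2.8,-5,0,0.43],
    [0,0,0,2.8,-5,0,0.43],
    [0,0,0,2.8,-5,0,0.43]
  ]
}}

```text
t: 1.6
ee_pos: [0.5276, -0.1523, 0.3271]
eef_rot: [-0.003, 1.0, -0.029, -0.003]
contact_force: [0.8, -0.2, -0.1]
opening: 0.568
```

```bash
cat >> h.py <<'E'
def go(s,x,y,z,yaw):
    """remaining turn about tool z (rad) and shift in tool axes (cm)"""
    from scipy.spatial.transform import Rotation as Ro
    q=np.array(s["eef_rot"]);R=Ro.from_quat(q[[1,2,3,0]])
    T=Ro.from_euler("z",yaw,degrees=True)*Ro.from_euler("x",180,degrees=True)
    print("t",s["t"],"pos",np.round(s["ee_pos"],4),"F",np.round(s["contact_force"],2),"open",s["opening"])
    print("turn",(R.inv()*T).as_rotvec().round(3),"shift cm",(R.inv().apply(np.array([x,y,z])-s["ee_pos"])*100).round(2))
E
python3 -c "
from cell import r;from h import *
go(r.state(),.665,.087,.15,-2)"
```

```text
t 1.6 pos [ 0.5276 -0.1523  0.3271] F [ 0.8  -0.24 -0.07] open 0.5676752370430501
turn [-0.005  0.007 -0.024] shift cm [ 12.44 -24.6   17.75]
```

Emit:
{"name": "send_rows", "arguments": {
  "commands": [
    [0,0,0,2.5,-5,0,0.43],
    [0,0,0,2.5,-5,0,0.43],
    [0,0,0,2.5,-5,0,0.43],
    [0,0,0,2.5,-5,1,0.43],
    [0,0,-0.024,2.5,-5,2,0.43],
    [0,0,0,0,0,5,0.43],
    [0,0,0,0,0,5,0.43],
    [0,0,0,0,0,3,0.43],
    [0,0,0,0,0,0,0.43]
  ]
}}

```text
t: 2.72
ee_pos: [0.6684, 0.1063, 0.159]
eef_rot: [-0.004, 1.0, -0.013, -0.006]
contact_force: [-0.4, 0.1, -0.4]
opening: 0.566
```

```bash
python3 -c "
from cell import r;from h import *
c=r.camera('wrist');cv2.imwrite('pics/wrist1.png',c['image'])
go(r.state(),.665,.087,.073,-2)"
```

```text
t 2.775 pos [0.6695 0.1066 0.1607] F [-0.22  0.02 -0.04] open 0.5704100161603142
turn [-0.008  0.009  0.008] shift cm [-0.32  2.04  8.75]
```

View pics/wrist1.png

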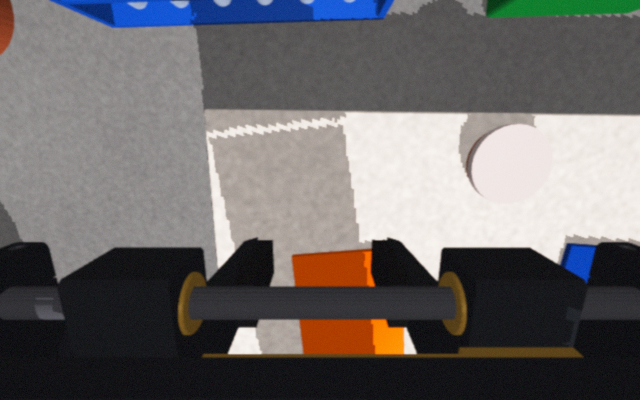

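The wrist view shows the orange plate's far edge around (330,253), between the fingers and to the right of centre, so a +2 cm shift in tool y is right. The dish at (512,162) is clear.

Emit:
{"name": "send_rows", "arguments": {
  "commands": [
    [0,0,0,-0.3,2,0,0.43],
    [-0.008,0.009,0.008,0,0,4,0.43],
    [0,0,0,0,0,3,0.43],
    [0,0,0,0,0,1,0.43],
    [0,0,0,0,0,0,0.43]
  ]
}}

```text
t: 3.4
ee_pos: [0.6723, 0.0795, 0.0887]
eef_rot: [0.001, 1.0, -0.02, 0.008]
contact_force: [0.3, 0.1, 0.1]
opening: 0.568
```

```bash
python3 -c "
from cell import r;from h import *
go(r.state(),.648,.087,.073,-2)
d=r.camera('scene');m=masks(d['image']);cv2.imwrite('pics/s1.png',d['image'][100:350,180:520]);print(rect(d,m['orange'],(335,195),.076))"
```

```text
t 3.4 pos [0.6723 0.0795 0.0887] F [0.32 0.09 0.09] open 0.567536699560967
turn [ 0.001 -0.016 -0.005] shift cm [-2.48 -0.65  1.53]Traceback (most recent call last):
  File "<string>", line 4, in <module>
    d=r.camera('scene');m=masks(d['image']);cv2.imwrite('pics/s1.png',d['image'][100:350,180:520]);print(rect(d,m['orange'],(335,195),.076))
                                                                                                         ~~~~^^^^^^^^^^^^^^^^^^^^^^^^^^^^^^
  File "h.py", line 11, in rect
    assert k>0,"no blob"
           ^^^
AssertionError: no blob
```

View pics/s1.png

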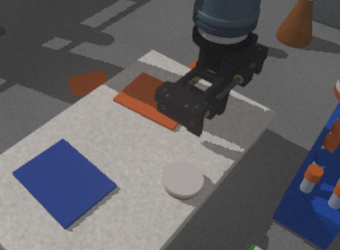

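The crop shows the gripper just behind the orange plate, whose near part is at about (150,100). The fingertips are still above the board and clear of the dish at (183,180). Next I lower it.

Emit:
{"name": "send_rows", "arguments": {
  "commands": [
    [0,-0.016,-0.005,0,-0.6,1,0.43],
    [0,0,0,0,0,0.3,0.43],
    [0,0,0,0,0,0,0.43]
  ]
}}

```text
t: 3.82
ee_pos: [0.675, 0.0862, 0.0782]
eef_rot: [-0.0, 1.0, -0.018, 0.002]
contact_force: [-0.1, -0.3, 1.1]
opening: 0.571
```

```bash
python3 -c "
from cell import r;from h import *
go(r.state(),.648,.087,.073,-2)"
```

```text
t 3.825 pos [0.675  0.0862 0.0782] F [-0.13 -0.34  1.07] open 0.5706877668136932
turn [-0.    -0.004 -0.   ] shift cm [-2.71  0.02  0.51]
```

Emit:
{"name": "send_rows", "arguments": {
  "commands": [
    [0,0,0,-0.5,0,0.3,0.43],
    [0,0,0,-0.5,0,0.2,0.43],
    [0,0,0,0,0,0,0.43]
  ]
}}

```text
t: 4.2
ee_pos: [0.6641, 0.0868, 0.073]
eef_rot: [-0.0, 1.0, -0.017, 0.002]
contact_force: [-0.4, -0.5, -0.1]
opening: 0.569
```

```bash
python3 -c "
from cell import r;from h import *
go(r.state(),.648,.087,.073,-2)"
```

```text
t 4.2 pos [0.6641 0.0868 0.073 ] F [-0.37 -0.53 -0.12] open 0.5691055092459993
turn [-0.    -0.004  0.   ] shift cm [-1.61  0.03 -0.01]
```

Emit:
{"name": "send_rows", "arguments": {
  "commands": [
    [0,0,0,-0.6,0,0,0.43],
    [0,0,0,-0.6,0,0,0.43],
    [0,0,0,-0.6,0,0,0.43],
    [0,0,0,-0.6,0,0,0.43],
    [0,0,0,-0.6,0,0,0.43],
    [0,0,0,-0.6,0,0,0.43],
    [0,0,0,0,0,0,0.43]
  ]
}}

```text
t: 5.08
ee_pos: [0.6256, 0.088, 0.0733]
eef_rot: [-0.0, 1.0, -0.017, 0.002]
contact_force: [-0.1, 0.0, -0.5]
opening: 0.566
```

```bash
python3 -c "
from cell import r;from h import *
go(r.state(),.568,.087,.073,-2)
d=r.camera('top');cv2.imwrite('pics/t2.png',d['image'][70:330,170:560])
m=masks(d['image'])['orange']; ys,xs=np.nonzero(m[200:280,260:350]);print(ys.max()+200)
d=r.camera('scene');cv2.imwrite('pics/s2.png',d['image'][100:350,180:520])
"
```

```text
t 5.075 pos [0.6256 0.088  0.0733] F [-0.08  0.05 -0.46] open 0.5657934414273231
turn [-0.    -0.004  0.   ] shift cm [-5.76  0.3   0.01]
279
```

View pics/s2.png

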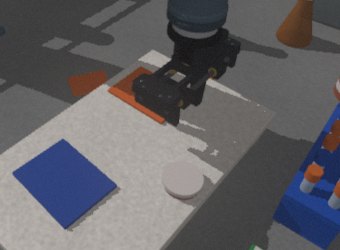

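The plate has moved nearer the edge and its right side lines up with the riser. The blue plate and dish are unmoved. Next I push on to about 1 cm short.

Emit:
{"name": "send_rows", "arguments": {
  "commands": [
    [0,0,0,-0.6,0,0,0.43],
    [0,0,0,-0.6,0,0,0.43],
    [0,0,0,-0.6,0,0,0.43],
    [0,0,0,-0.6,0,0,0.43],
    [0,0,0,-0.6,0,0,0.43],
    [0,0,0,-0.6,0,0,0.43],
    [0,0,0,-0.6,0,0,0.43],
    [0,0,0,-0.4,0,0,0.43],
    [0,0,0,0,0,0,0.43]
  ]
}}

```text
t: 6.3
ee_pos: [0.5775, 0.0898, 0.0734]
eef_rot: [-0.0, 1.0, -0.017, 0.003]
contact_force: [0.5, -0.4, -0.1]
opening: 0.572
```

```bash
python3 -c "
from cell import r;from h import *
go(r.state(),.568,.087,.073,-2)
d=r.camera('top');im=d['image'];cv2.imwrite('pics/t3.png',cv2.resize(im[120:320,200:520],None,fx=2.4,fy=2.4))
"
```

```text
t 6.3 pos [0.5775 0.0898 0.0734] F [ 0.51 -0.4  -0.09] open 0.5719404713178463
turn [-0.001 -0.006 -0.   ] shift cm [-0.94  0.31  0.03]
```

View pics/t3.png

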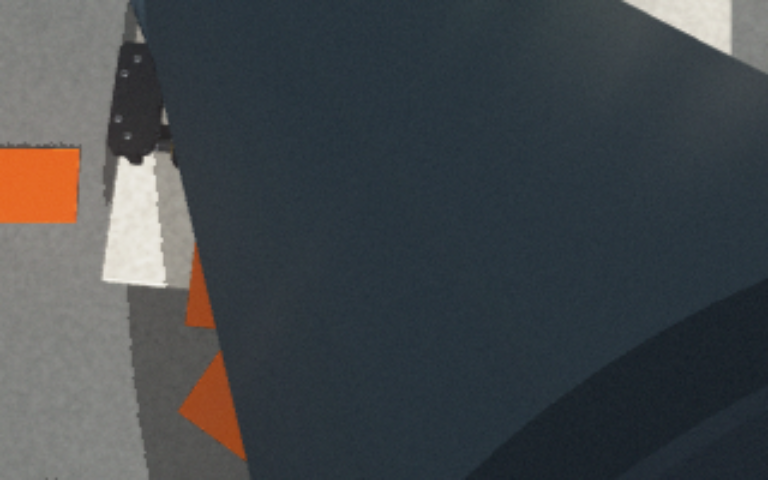

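The arm covers most of the plate. Its near-left corner shows at crop (187,325), past the riser edge at (190,288).

```bash
python3 -c "
import pickle;from h import *
d=pickle.load(open('c0.pkl','rb'))['top']
print(ray(d,(200+187/2.4,120+326/2.4),.073),ray(d,(200+190/2.4,120+288/2.4),.07),ray(d,(200+103/2.4,120+281/2.4),.07))"
```

```text
[[0.44718248 0.13789365 0.073     ]] [[0.47373165 0.13841202 0.07      ]] [[0.47474767 0.19995764 0.07      ]]
```

The overhang is about 27 mm, so I push another 13 mm and back off before lifting away.

Emit:
{"name": "send_rows", "arguments": {
  "commands": [
    [0,0,0,-0.5,0,0,0.43],
    [0,0,0,-0.5,0,0,0.43],
    [0,0,0,-0.3,0,0,0.43],
    [0,0,0,0,0,0,0.43]
  ]
}}

```text
t: 6.85
ee_pos: [0.5641, 0.0903, 0.0733]
eef_rot: [-0.0, 1.0, -0.018, 0.003]
contact_force: [0.4, -0.4, 0.2]
opening: 0.568
```

```bash
python3 -c "
from cell import r;from h import *
go(r.state(),.5645,.09,.073,-2)
d=r.camera('top');im=d['image'];m=masks(im)['orange']
for y in range(225,275):
  x=np.nonzero(m[y,262:310])[0]
  print(y,(x+262)[[0,-1]] if len(x) else None,end='; ')"
```

```text
t 6.85 pos [0.5641 0.0903 0.0733] F [ 0.45 -0.35  0.19] open 0.5677888293456997
turn [-0.001 -0.007 -0.   ] shift cm [0.04 0.03 0.03]
225 None; 226 None; 227 None; 228 None; 229 None; 230 None; 231 None; 232 None; 233 None; 234 None; 235 None; 236 None; 237 None; 238 None; 239 None; 240 None; 241 None; 242 None; 243 None; 244 None; 245 None; 246 None; 247 None; 248 None; 249 None; 250 [278 278]; 251 [278 278]; 252 [277 278]; 253 [277 278]; 254 [277 278]; 255 [277 279]; 256 [277 279]; 257 [277 279]; 258 [277 279]; 259 [277 279]; 260 [276 280]; 261 [276 280]; 262 [276 280]; 263 [276 280]; 264 None; 265 None; 266 None; 267 None; 268 None; 269 None; 270 None; 271 None; 272 None; 273 None; 274 None;
```

Emit:
{"name": "send_rows", "arguments": {
  "commands": [
    [0,0,0,1,0,0,0.43],
    [0,0,0,1.5,0,0,0.43],
    [0,0,0,0.5,0,-3,0.43],
    [0,0,0,0,0,-5,0.43],
    [0,0,0,0,0,-5,0.43],
    [0,0,0,0,0,-5,0.43],
    [0,0,0,0,5,-1,0.43],
    [0,0,0,-1,5.5,0,0.43],
    [0,0,0,-1,5.5,0,0.43],
    [0,0,0,-2,5.5,0,0.43],
    [0,0,0,-2,5.5,0,0.43],
    [0,0,0,-2,5.5,0,0.43]
  ]
}}

```text
t: 8.4
ee_pos: [0.5098, -0.2387, 0.2698]
eef_rot: [-0.002, 1.0, -0.013, 0.006]
contact_force: [0.5, -0.5, 0.8]
opening: 0.568
```

Emit:
{"name": "send_rows", "arguments": {
  "commands": [
    [0,0,0,-2,5.5,0,0.43],
    [0,0,0,-2,5.5,0,0.43],
    [0,0,0,-2,5.5,0,0.43],
    [0,0,0,-2,5.5,0,0.43],
    [0,0,0,0,0,0,0.43],
    [0,0,0,0,0,0,0.43]
  ]
}}

```text
t: 9.15
ee_pos: [0.4189, -0.4708, 0.2688]
eef_rot: [-0.0, 1.0, -0.017, 0.006]
contact_force: [0.3, 0.2, -0.2]
opening: 0.57
```

```bash
python3 -c "
from cell import r;from h import *
d=r.camera('top');im=d['image'];cv2.imwrite('pics/t4.png',im)
s=r.camera('scene');cv2.imwrite('pics/s4.png',s['image'])
for c,n,p in((d,'orange',(312,225)),(s,'orange',(300,180)),(s,'blue',(245,280))):
  try: print(rect(c,masks(c['image'])[n],p,.076))
  except AssertionError as e: print(n,e)
print(r.state()['t'])"
```

```text
(array([454.3744,  94.6552], dtype=float32), np.float32(-2.041542), np.float32(197.64203), np.float32(89.85815))
(array([488.4491 ,  68.35723], dtype=float32), np.float32(-2.9932609), np.float32(132.8976), np.float32(138.3248))
(array([ 572.7287 , -130.21375], dtype=float32), np.float32(-5.7811995), np.float32(119.68648), np.float32(89.34493))
9.25
```

View pics/t4.png

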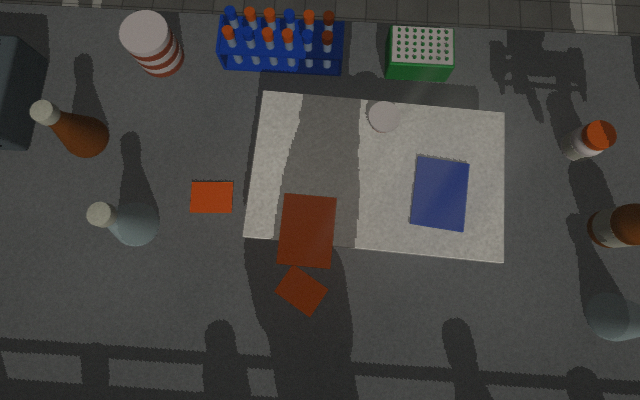

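View pics/s4.png

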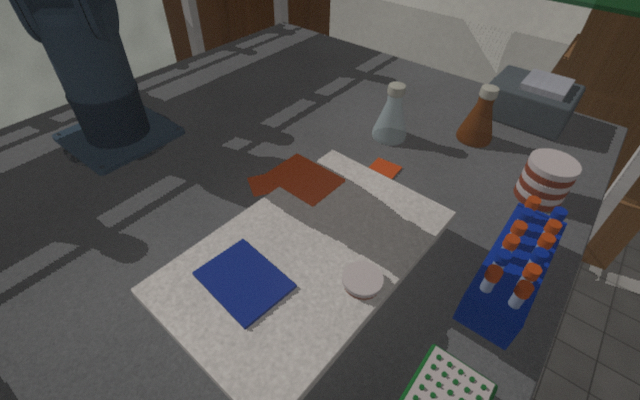

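The plate (far edge at about (285..336,195), near edge at about (278..331,266)) overhangs the riser edge at about row 241–244. The blue plate and dish look unmoved. In this view the plate blob merges with the small decoy, so I take the overhang from the corners.

```bash
python3 -c "
import pickle;from h import *
d=pickle.load(open('c0.pkl','rb'))['top']
im=cv2.imread('pics/t4.png');m=masks(im)['orange'].astype(np.uint8); m[264:]=0
m=masks(im)['orange'].astype(np.uint8)
F=[(x,np.nonzero(m[180:215,x])[0][0]+180) for x in range(290,332,4)]
F=ray(d,F,.076)
k=np.polyfit(F[:,1],F[:,0],1);print('far edge yaw',-np.degrees(np.arctan(k[0])))
N=ray(d,[(244,236.5),(504,262)],.07);kn=np.polyfit(N[:,1],N[:,0],1);print('riser yaw',-np.degrees(np.arctan(kn[0])))
y=.093
h=np.polyval(kn,y)-(np.polyval(k,y)-.12);print('far x',np.polyval(k,y),'edge',np.polyval(kn,y),'hang',h)
print(ray(d,[(277.5,264.5),(331,268.5)],.076))
print('decoy diff',cv2.absdiff(im,pickle.load(open('c0.pkl','rb'))['top']['image'])[275:310,280:325].mean(),'dish region see')"
```

```text
far edge yaw -2.2293522720108188
riser yaw -1.939858102087738
far x 0.5524597404729802 edge 0.4722786380766534 hang 0.03981889760367319
[[0.43293743 0.13701475 0.076     ]
 [0.43208423 0.04862703 0.076     ]]
decoy diff 2.5413756613756613 dish region see
```

Overhang is 39.8 mm, a third of the plate's length, and square to the edge within 0.3°. Handing in.

```bash
python3 -c "
from cell import r
print(r.hand_in())"
```

```text
the job is handed in; nothing more can be done
None
```

I slid the large orange plate towards the robot by pushing its far edge with both fingertips, part closed and squared to the riser. I then backed off, lifted clear and handed in at about 9.3 s.

**Overhang:** the last top view gives about 40 mm over the near edge, a third of the 120 mm length. The plate is square to the edge within about 0.3°. The 40 mm relies on the plate's known length; casting its near corners directly gives about 39 to 40 mm.

**Bystanders:** the blue plate's measured position agrees with the first one to within 0.1 mm. I checked the dish only by eye in the before and after pictures, and it looks unmoved.

**Forces:** the wrist readings at the end of each move stayed around 1 N or below.

**Checks that failed:** the automatic rectangle fit of the orange plate failed at the end, because its outline merges with the smaller orange plate on the bench. I used edge points instead. An earlier fit while the gripper was over the plate also failed because the view was blocked.

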